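Clear the tray and show the tin to the checking camera

TASK

First take the two spice jars out of the metal tray and stand them upright in the wooden crate, setting them down gently beside the garlic bulb that is already there. Then pick the flat fish tin out of the tray and hold it in the air in front of the small checking camera: underside squarely facing the lens and centred on its line of sight, about 12 cm from the glass, with the tin's long side along the camera's long side. Finish holding it there, still, in the gripper; leave the garlic, the onion and the tomato where they are.

Things in the scene. Friction and masses are not known exactly. Their poses are not given: they have to be found in the camera images.
- tray: shallow open aluminium tray, 170 (x) x 290 (y) x 24 mm high, walls and floor 5 mm thick, fixed to the worktop; origin at the centre of its underside. It may stand to the left or right of the crate and be turned a little. The jars stand in a row in its +y half, about 75 mm apart, the tin lies in its -y half
- crate: low open wooden crate, 170 (x) x 190 (y) x 45 mm high, walls and floor 8 mm thick, fixed to the worktop; origin at the centre of its underside. A garlic bulb stands in the middle of its +x side (about x = +46 mm); the rest is empty
- jar_a_center (a point): first glass spice jar with a screw lid, 46 mm diameter, 106 mm tall, about 0.11 kg, standing upright in the tray; the point is its centre, half-way up (53 mm above its foot), z along its axis towards the lid
- jar_b_center (a point): second glass spice jar, same size and shape; the point is its centre, half-way up, z along its axis towards the lid
- tin_center (a point): flat oblong fish tin with rounded corners and slightly tapering sides, 63 (x, short) x 105 (y, long) x 26 mm (z), about 0.15 kg, lying flat in the tray with the lid up and the underside down; the point is its centre (13 mm above its underside), z from the underside to the lid. The tin's yaw may differ from the tray's; either end may lead
- lens (a point): centre of the lens glass of the small black checking camera, a bar-shaped head 126 mm long in an aluminium fork on a round foot 110 mm across, fixed to the worktop at the back right, lens about 93 mm above the worktop. z is the line of sight out of the lens: it looks up, leaning 30 degrees from the vertical towards the robot; y is the head's long side (level); x is the short side, pointing up and away from the robot
- garlic_center (a point): garlic bulb, 48 mm across, 50 mm tall, standing loose in the crate at its +x side; the point is its centre. Leave it there
- onion: onion, 62 mm across and 64 mm tall, standing loose on the worktop behind the tray and crate; origin at the centre of its underside. Leave it alone. A wall cupboard hangs above here: its underside is 0.49 m over the worktop, from x = 0.58 m back and y = -0.12 m to the left; keep the wrist out of it
- tomato: tomato, 63 mm across and 66 mm tall, standing loose on the worktop behind the tray and crate; origin at the centre of its underside. Leave it alone

How it is judged:
By the outcome, as a careful person would: the job done as asked, in the order asked, and still so for the second after the job is handed in, while the arm keeps its last pose, push and grip.
It also fails if it takes over 64 s, if anything falls off the work surface, if the arm or the gripper's body presses on something with over 40 N, if the wrist force passes 120 N, or if a joint passes its speed limit or range.

ROBOT

A 6-joint arm with a two-finger parallel gripper is mounted at the origin on a cart in front of the work surface, level with it; the furniture and walls round the work are solid. World frame = base frame: x ahead of the robot, y to its left, z up, the work surface at z = 0. Lengths are in m, angles in rad, forces in N, time in s.
With the tool pointing down it reaches from about 0.3 to 0.875 m from the base axis. Payload 6.4 kg.
Tool frame: the origin (TCP) lies at the very end of the fingers, on their centre line; the grasp point (between the pads) lies arm.tcp_to_grasp behind it (arm.tcp_to_grasp is the distance from the TCP to the grasp point, in m); z points along the fingers, y is the direction in which the jaws open and shut (so a half turn about z gives the same grasp; the last joint's range is limited). The gripper opens to 88 mm and grips with 3 to 60 N. Pads are 18 mm wide; open, the fingers measure 123 mm over their backs; the gripper's body (75 mm by 187 mm) begins 45 mm behind the grasp point.
Start: joints at [0.954, 0.181, 1.607, -0, 1.354, -0.206], TCP at [0.23, 0.527, 0.239] pointing down, gripper open.
Joint ranges: [-2.99, 2.99], [-0.89, 2.07], [0.3, 2.58], [-1.14, 4.28], [0, 2.63], [-3.12, 3.12]. Speed limits (rad/s): [2.57, 2.57, 3.01, 3.14, 3.14, 3.14].

INTERFACE

Orientations are given as a 3x3 rotation matrix whose columns are the frame's x, y, z axes.
In Python, from rig import monitor, vision, arm gives the robot as it stands.
- The arm moves only by the tool send_rows, never from a script. Its arguments are lists of equal length, an entry for each row: "travel": the shift along the tool's x, y, z in mm, a list of three; "dr": the turn, a rotation vector about the tool's x, y, z in rad, a list of three. A call has 1 to 5 rows; each row is the pose to reach, as a shift and turn from the pose measured when the call began, along the tool's axes at that moment; what a row does not reach only later rows make up. A row lasts 1/10 s, in which the tool goes at most 50 mm and 8.59 degrees, less where a joint would pass 70% of its speed; a pose out of reach is approached as far as the arm can. A call with a gripper value outside its range is refused whole. "claw" is the gripper command: -1 is fully open, 1 is shut, values between are in proportion, set as the call begins (left out, the last holds). The fingers move at their own pace and stop on an object; "grip_force" is the grip in N (left out, the last holds). Time passes only in rows, so rows that repeat a pose let the fingers close. It gives the time, the measured TCP pose, the force and the opening at its end, in the units of the state.
- monitor.observe(): the state, without advancing time (a new reading comes with each control period).
- vision.camera(name): name is "scene" or "top" or "wrist"; returns the picture (400x640x3 uint8, blue, green, red); there is no depth.
- vision.camera_params(name): a dict with "fovy" (degrees; the focal length in pixels is half the picture's height over the tangent of half this angle, whatever the lens; pixels are square), "cx", "cy" (the principal point, pixels), "distortion" ([k1, k2, p1, p2, k3] as OpenCV has them; the pictures are not rectified), "world_from_camera" (4x4, takes a point from camera to world coordinates); the wrist camera has in their place "tool_from_camera" (4x4, takes a point from camera to tool coordinates, whose origin is the TCP and whose axes are the flange's). Camera axes: x right, y up, looking along -z (the intrinsics and any distortion apply to the point x, -y, -z); pixel columns grow to the right and rows downward; lengths in m; the calibration is good to about 2 mm. A picture is of the moment at which its call begins: read the wrist's pose just before it. camera_params takes no time and is no camera call.
- arm.close_job(): hands the job in, once; it reports no verdict.
The state is a dict: "time": time; "joint_pos": joint angles; "qvel": joint speeds; "joint_efforts": joint torques, N m; "ee_pos": TCP position; "tcp_rot": TCP orientation; "force": force on the tool from outside, world axes, zero at the start; "torque": the same for the moment, N m; "gripper_width": finger opening in m.
Only numpy, scipy, OpenCV 4.12 (cv2) and the standard library are available. Lean on these libraries where they do the work, as an engineer would, in place of code of your own. Each camera call takes 0.05 s, during which the arm holds its last target. There are 200 camera calls.

## Working session

There is one attempt and no reset: what is moved stays moved. The work goes in short steps, Python scripts to look and compute and a tool call to move; the robot and the scene stay as the last step left them, time stands still between calls to the robot, and variables do not carry over. Pictures are saved under pics/ and viewed, about 8 in all and at most 12, crops included, and the job is handed in when it is done.

Besides the shell and the picture viewer there is one more tool, called after "Call:" as name(argument=value, ...) on one line, values as JSON. send_rows: Moves the arm, as the interface text tells. Its arguments: {"type":"object","properties":{"travel":{"type":"array","items":{"type":"array","items":{"type":"number"}}},"dr":{"type":"array","items":{"type":"array","items":{"type":"number"}}},"claw":{"type":"number"},"grip_force":{"type":"number"}},"required":["travel","dr"]}

```bash
ls; mkdir -p pics; python3 - <<'E'
from rig import monitor, vision, arm
import cv2, numpy as np
np.set_printoptions(precision=4,suppress=True)
s=monitor.observe(); print(s); print(arm.tcp_to_grasp)
for n in ("scene","top","wrist"):
    print(n,vision.camera_params(n))
    cv2.imwrite(f"pics/{n}0.png",vision.camera(n))
E
```

```text
pics
{'time': 0.0, 'joint_pos': array([ 0.9537,  0.1815,  1.608 , -0.0001,  1.3538, -0.2063]), 'qvel': array([0.0001, 0.0002, 0.0008, 0.0001, 0.0014, 0.0024]), 'joint_efforts': array([ -0.0014, -43.3854, -34.1856,   0.0704,   0.0382,  -0.0001]), 'ee_pos': array([0.2293, 0.5267, 0.2378]), 'tcp_rot': array([[-0.9168,  0.3993, -0.001 ],
       [ 0.3993,  0.9168, -0.0015],
       [ 0.0003, -0.0017, -1.    ]]), 'force': array([ 0.1278, -0.2182, -0.4627]), 'torque': array([-0.0282,  0.0212, -0.0204]), 'gripper_width': 0.08823404045006081}
0.0187
scene {'fovy': 53.11140643686885, 'cx': 317.19965741065056, 'cy': 197.5784896518266, 'distortion': array([-0.0597,  0.    ,  0.    ,  0.    ,  0.    ]), 'world_from_camera': array([[ 0.9143,  0.305 , -0.2664,  0.3496],
       [-0.4046,  0.7161, -0.5688, -0.5113],
       [ 0.0173,  0.6279,  0.7781,  0.7377],
       [ 0.    ,  0.    ,  0.    ,  1.    ]])}
top {'fovy': 50.87196118065658, 'cx': 321.823641515203, 'cy': 198.73765518302372, 'distortion': array([-0.1137,  0.    ,  0.    ,  0.    ,  0.    ]), 'world_from_camera': array([[ 0.0293,  0.9978, -0.0591,  0.5219],
       [-0.9995,  0.0286, -0.0123, -0.0388],
       [-0.0106,  0.0594,  0.9982,  0.9329],
       [ 0.    ,  0.    ,  0.    ,  1.    ]])}
wrist {'fovy': 58.587066053360225, 'cx': 318.7671594973947, 'cy': 198.23399754821259, 'distortion': array([-0.0812,  0.    ,  0.    ,  0.    ,  0.    ]), 'tool_from_camera': array([[-0.0002,  0.9605,  0.2782,  0.071 ],
       [ 1.    ,  0.0004, -0.0006,  0.0003],
       [-0.0007,  0.2782, -0.9605, -0.1464],
       [ 0.    ,  0.    ,  0.    ,  1.    ]])}
```

View pics/top0.png

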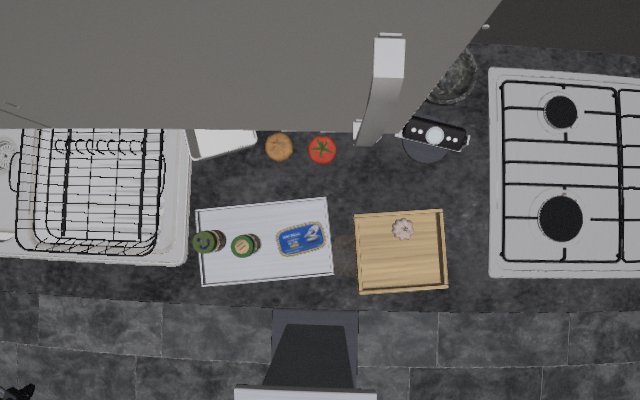

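View pics/scene0.png

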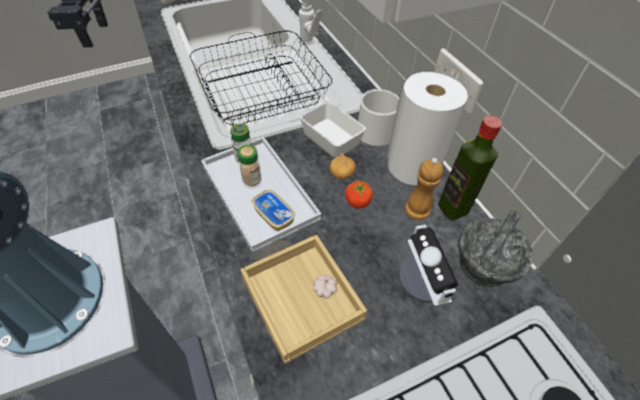

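Top: the tray is at about (195-332, 198-285), jars' lids at (207,241) and (244,245), tin at (300,239), crate at (355-447, 210-293), lens at (435,135). The scene view agrees. I'll zoom in for accurate pixels.

```bash
python3 - <<'E'
import cv2
t=cv2.imread('pics/top0.png'); s=cv2.imread('pics/scene0.png')
def crop(im,x0,y0,w,h,k,n):
    c=cv2.resize(im[y0:y0+h,x0:x0+w],None,fx=k,fy=k,interpolation=cv2.INTER_CUBIC)
    for x in range((x0//20+1)*20,x0+w,20):
        cv2.line(c,(int((x-x0+.5)*k),0),(int((x-x0+.5)*k),6),(0,0,255),1); cv2.putText(c,str(x),(int((x-x0+.5)*k)-10,18),0,.35,(0,255,255),1)
    for y in range((y0//20+1)*20,y0+h,20):
        cv2.line(c,(0,int((y-y0+.5)*k)),(6,int((y-y0+.5)*k)),(0,0,255),1); cv2.putText(c,str(y),(8,int((y-y0+.5)*k)+4),0,.35,(0,255,255),1)
    cv2.imwrite(n,c)
crop(t,185,110,290,190,2.75,'pics/topc.png')
crop(s,195,115,270,245,2.4,'pics/scenec.png')
E
```

```text
(no output)
```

View pics/topc.png

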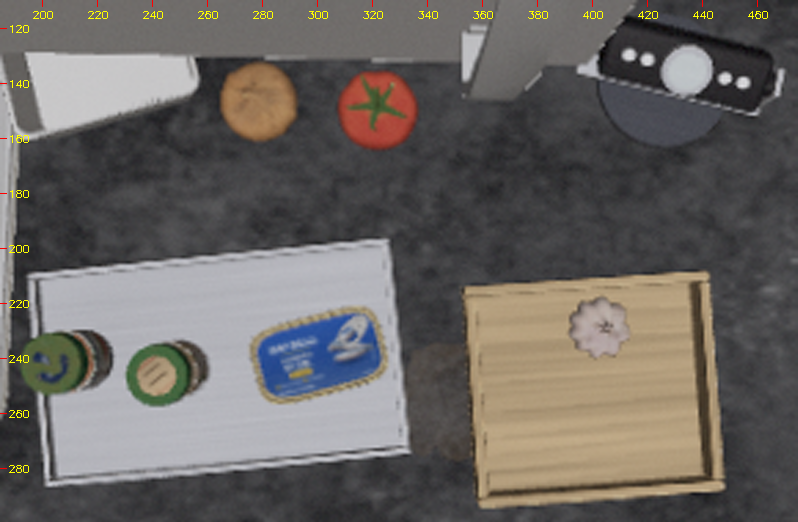

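View pics/scenec.png

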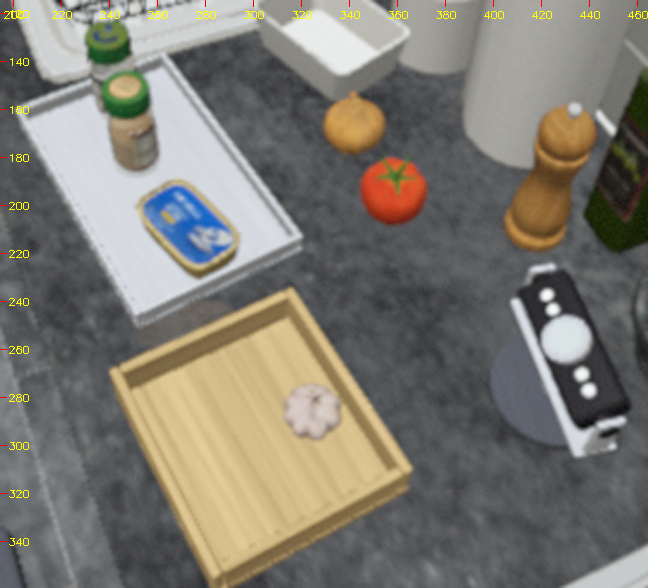

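Pixels read off: tray and crate rim corners, jar lids, lens and the row of dots in both views. Next I fit poses jointly from the two cameras.

```bash
cat > h.py <<'E'
from rig import monitor, vision, arm
import cv2, numpy as np
from scipy.optimize import least_squares
from scipy.spatial.transform import Rotation as R
np.set_printoptions(precision=4,suppress=True)
F=np.diag([1.,-1,-1,1])
def proj(P,n,T=None):
    p=vision.camera_params(n); f=200/np.tan(np.radians(p['fovy']/2))
    W=p['world_from_camera'] if T is None else T@p['tool_from_camera']
    M=np.linalg.inv(W@F)
    K=np.array([[f,0,p['cx']],[0,f,p['cy']],[0,0,1]])
    return cv2.projectPoints(np.atleast_2d(P).astype(float),cv2.Rodrigues(M[:3,:3])[0],M[:3,3],K,p['distortion'])[0].reshape(-1,2)
def ray_z(uv,n,z,T=None):
    "point on the plane z seen at pixel uv"
    return np.r_[least_squares(lambda q:(proj([q[0],q[1],z],n,T)[0]-uv),[.45,0]).x,z]
def box(x,y,a,w,l,z):
    c=np.array([[w,l],[w,-l],[-w,-l],[-w,l]])/2
    return np.c_[c@np.array([[np.cos(a),np.sin(a)],[-np.sin(a),np.cos(a)]])+[x,y],np.full(4,z)]
def pose(s):
    T=np.eye(4); T[:3,:3]=s['tcp_rot']; T[:3,3]=s['ee_pos']; return T
def down(th,tilt=None):
    "tool pointing down, jaws (y) along world angle th"
    y=np.array([np.cos(th),np.sin(th),0]); z=np.array([0,0,-1.]); return np.c_[np.cross(y,z),y,z]
def rel(p,Rt):
    s=monitor.observe(); r=s['tcp_rot']
    print('travel mm',np.round(1e3*r.T@(np.array(p)-s['ee_pos']),1),'dr',np.round(R.from_matrix(r.T@Rt).as_rotvec(),4),'| t',s['time'],'w',round(s['gripper_width'],4))
E
python3 - <<'E'
from h import *
def fit(w,l,z,top,sc,x0):
    def res(q):
        P=box(*q,w,l,z); return np.r_[(proj(P,'top')-top).ravel(),(proj(P,'scene')-sc).ravel()]
    r=least_squares(res,x0); print(r.x,'rms px',np.sqrt(np.mean(r.fun**2))); 
    for n,u,sl in(('top',top,0),('scene',sc,1)):
        q=least_squares(lambda q:(proj(box(*q,w,l,z),n)-u).ravel(),x0); print('  ',n,q.x,np.sqrt(np.mean(q.fun**2)))
# order: (+x,+y),(+x,-y),(-x,-y),(-x,+y)
tt=np.array([[195.,209.9],[325.6,196.4],[333.6,274.2],[201.6,286.6]])
ts=np.array([[262.4,137.8],[319.9,214.5],[252,247],[203.7,166.2]])
ct=np.array([[353.6,215],[442,208.8],[447.8,288],[359.4,293.9]])
cs=np.array([[315.7,236.2],[365.3,309.5],[284.9,357.4],[241.6,269.5]])
fit(.17,.29,.024,tt,ts,[.43,.1,0]); fit(.17,.19,.045,ct,cs,[.43,-.2,0])
for nm,a,b,z in(('A',[203.8,241.1],[239.9,129.5],.111),('B',[241.6,245.9],[247,150.3],.111),('lens',[434.3,135],[430.7,255.8],.093),('garlic',[402.7,228.4],[325,286],.04)):
    q=least_squares(lambda p:np.r_[proj(p,'top')[0]-a,proj(p,'scene')[0]-b],[.45,0,.05])
    print(nm,'tri',q.x,np.abs(q.fun).max(),'top',ray_z(a,'top',z),'scene',ray_z(b,'scene',z))
for n,o,k,pts in(('top',(185,110),2.75,[(629,55),(648,60),(724,79),(743,83)]),('scene',(195,115),2.4,[(547,295),(553,310),(582,374),(589,391)])):
    P=np.array([ray_z(np.array(p)/k+o-.5,n,.097) for p in pts]); d=P[0]-P[3]; d2=P[1]-P[2]
    print(n,'head yaw',np.arctan2(-d[0],d[1]),np.arctan2(-d2[0],d2[1]),'mid',P.mean(0))
# tin by blue/gold segmentation in top image
im=cv2.imread('pics/top0.png')
hsv=cv2.cvtColor(im,cv2.COLOR_BGR2HSV); m=((hsv[...,1]>60)).astype(np.uint8); m[:,:268]=0; m[:,331:]=0; m[:205]=0; m[270:]=0
m=cv2.morphologyEx(m,cv2.MORPH_CLOSE,np.ones((7,7)))
c=max(cv2.findContours(m,0,1)[0],key=cv2.contourArea)[:,0].astype(float)
W=np.array([ray_z(p,'top',.031) for p in c]); print('tin',cv2.minAreaRect((W[:,:2]*1000).astype(np.float32)))
E
```

```text
[0.4791 0.0952 0.1328] rms px 1.5059883909459357
   top [0.4788 0.0963 0.1302] 0.4317106234419323
   scene [0.4794 0.0932 0.1361] 1.9814969124093456
[ 0.469  -0.1976  0.0991] rms px 1.045145110057826
   top [ 0.468  -0.198   0.0945] 0.5901027738962341
   scene [ 0.4698 -0.1971  0.1025] 1.2398553277425806
A tri [0.4803 0.2009 0.1137] 0.02989389394295472 top [0.4802 0.2016 0.111 ] scene [0.4808 0.204  0.111 ]
B tri [0.4739 0.1245 0.1177] 0.006312110646092606 top [0.4735 0.1259 0.111 ] scene [0.4753 0.1314 0.111 ]
lens tri [ 0.7076 -0.2528  0.096 ] 0.053849371360456644 top [ 0.7081 -0.2535  0.093 ] scene [ 0.7093 -0.2516  0.093 ]
garlic tri [ 0.5163 -0.2024  0.0333] 0.12205094215411805 top [ 0.5166 -0.2013  0.04  ] scene [ 0.5145 -0.2053  0.04  ]
top head yaw -0.206482655392874 -0.21070372610374902 mid [ 0.7079 -0.2518  0.097 ]
scene head yaw -0.20968879031854035 -0.1964881100820027 mid [ 0.7063 -0.255   0.097 ]
tin ((488.13568115234375, 15.109062194824219), (60.14954376220703, 100.86084747314453), 16.00047492980957)
```

```bash
python3 - <<'E'
from h import *
rel([.44,.09,.23],down(.13))
q=least_squares(lambda p:np.r_[proj(p,'top')[0]-[155,250],proj(p,'scene')[0]-[211,127]],[.45,.3,.05]);print('rack corner',q.x,q.fun)
E
```

```text
travel mm [-367.5 -316.4    8.4] dr [-0.0013  0.0004  1.0301] | t 0.15 w 0.0883
rack corner [0.4432 0.3403 0.0217] [-1.3354  3.9002  4.955   0.1408]
```

Call:
send_rows(travel=[[-35, -30, 0], [-72, -62, 1], [-110, -94, 2], [-147, -126, 3], [-184, -158, 4]], dr=[[0, 0, 0.1], [0, 0, 0.2], [0, 0, 0.3], [0, 0, 0.4], [0, 0, 0.515]], claw=-1)

```text
time: 0.65
ee_pos: [0.3352, 0.3068, 0.234]
tcp_rot: [[-0.598, 0.801, -0.001], [0.801, 0.598, -0.001], [-0.0, -0.001, -1.0]]
force: [0.9, -0.2, -0.2]
gripper_width: 0.0883
```

```bash
python3 - <<'E'
from h import *
rel([.44,.09,.23],down(.13)); print(monitor.observe()['ee_pos'])
E
```

```text
travel mm [-236.4  -45.7    4.2] dr [-0.0011  0.0008  0.5113] | t 0.65 w 0.0883
[0.3352 0.3068 0.234 ]
```

Call:
send_rows(travel=[[-48, -9, 1], [-96, -18, 2], [-144, -27, 3], [-192, -37, 4], [-236, -46, 4]], dr=[[0, 0, 0.1], [0, 0, 0.21], [0, 0, 0.31], [0, 0, 0.41], [0, 0, 0.511]])

```text
time: 1.15
ee_pos: [0.4399, 0.088, 0.2301]
tcp_rot: [[-0.125, 0.992, -0.001], [0.992, 0.125, -0.001], [-0.001, -0.001, -1.0]]
force: [0.5, 0.3, -0.5]
gripper_width: 0.0881
```

Call:
send_rows(travel=[[0, 0, 0], [0, 0, 0]], dr=[[0, 0, 0], [0, 0, 0]])

```text
time: 1.35
ee_pos: [0.4398, 0.0872, 0.2298]
tcp_rot: [[-0.123, 0.992, -0.001], [0.992, 0.123, -0.001], [-0.001, -0.001, -1.0]]
force: [0.1, -0.0, 0.3]
gripper_width: 0.0879
```

```bash
python3 - <<'E'
from h import *
s=monitor.observe(); print(s['ee_pos'],s['joint_pos'],s['time']); np.save('T1.npy',pose(s))
cv2.imwrite('pics/w1.png',vision.camera('wrist'))
print('A',proj([.480,.2015,.111],'wrist',pose(s)),'B',proj([.474,.126,.111],'wrist',pose(s)),'tin',proj([.488,.015,.031],'wrist',pose(s)))
print('lens',proj([.708,-.253,.093],'wrist',pose(s)))
E
```

```text
[0.4398 0.0872 0.2298] [-0.0696 -0.1032  1.9195 -0.0009  1.3266 -0.1928] 1.35
A [[394.9272  42.1656]] B [[369.7857 147.3781]] tin [[355.3106 243.3758]]
lens [[502.9141 483.0848]]
```

View pics/w1.png

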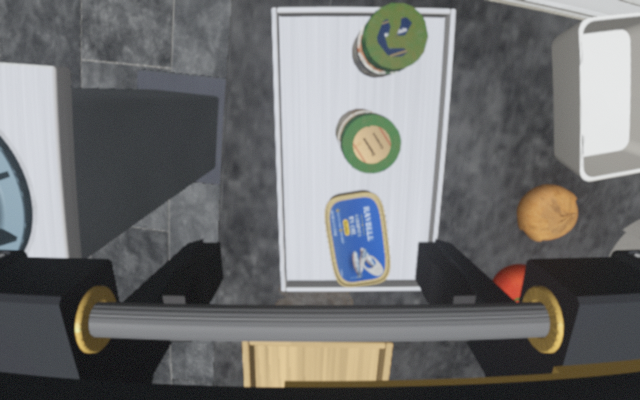

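Wrist view: lid A centre (394,37), lid B (370,143), tin centre (358,239); that is within about 4 mm of the prediction, shifted +y. I'll use A (.480,.204), B (.474,.1285), tin ≈ (.490,.018). Jar B goes first.

```bash
python3 - <<'E'
from h import *
rel([.474,.1285,.13],down(.13)); rel([.474,.1285,.058],down(.13))
E
```

```text
travel mm [35.7 39.5 99.7] dr [-0.0016  0.0004 -0.0044] | t 1.4 w 0.0882
travel mm [ 35.7  39.6 171.7] dr [-0.0016  0.0004 -0.0044] | t 1.4 w 0.0882
```

Call:
send_rows(travel=[[18, 20, 15], [36, 40, 40], [36, 40, 75], [36, 40, 110], [36, 40, 140]], dr=[[0, 0, 0], [0, 0, 0], [0, 0, 0], [0, 0, 0], [0, 0, 0]])

```text
time: 1.9
ee_pos: [0.4728, 0.1312, 0.0879]
tcp_rot: [[-0.13, 0.992, -0.003], [0.992, 0.13, -0.0], [0.0, -0.003, -1.0]]
force: [-0.3, -0.7, 0.2]
gripper_width: 0.0883
```

```bash
python3 - <<'E'
from h import *
rel([.474,.1285,.058],down(.13))
E
```

```text
travel mm [-2.8  0.9 29.9] dr [-0.0029 -0.      0.0002] | t 1.9 w 0.0883
```

Call:
send_rows(travel=[[-1, 0, 12], [-2, 1, 24], [-2, 1, 30], [-2, 1, 30]], dr=[[0, 0, 0], [0, 0, 0], [0, 0, 0], [0, 0, 0]])

```text
time: 2.3
ee_pos: [0.4742, 0.1296, 0.0581]
tcp_rot: [[-0.13, 0.991, -0.003], [0.991, 0.13, -0.0], [0.0, -0.003, -1.0]]
force: [0.3, 0.5, -0.4]
gripper_width: 0.0882
```

Call:
send_rows(travel=[[0, 0, 0], [0, 0, 0], [0, 0, 0], [0, 0, 0], [0, 0, 0]], dr=[[0, 0, 0], [0, 0, 0], [0, 0, 0], [0, 0, 0], [0, 0, 0]], claw=1, grip_force=18)

```text
time: 2.8
ee_pos: [0.4743, 0.1295, 0.0584]
tcp_rot: [[-0.13, 0.991, -0.002], [0.991, 0.13, -0.0], [0.0, -0.002, -1.0]]
force: [-0.1, 0.1, 0.2]
gripper_width: 0.0505
```

Call:
send_rows(travel=[[0, 0, 0], [0, 0, 0], [0, 0, -10], [0, 0, -25], [0, 0, -50]], dr=[[0, 0, 0], [0, 0, 0], [0, 0, 0], [0, 0, 0], [0, 0, 0]])

```text
time: 3.3
ee_pos: [0.4731, 0.1295, 0.1081]
tcp_rot: [[-0.13, 0.991, -0.005], [0.991, 0.13, -0.0], [0.0, -0.005, -1.0]]
force: [0.2, 0.7, -0.8]
gripper_width: 0.045
```

```bash
python3 - <<'E'
from h import *
a=.098; c=np.array([.469,-.1976]); Rz=np.array([[np.cos(a),-np.sin(a)],[np.sin(a),np.cos(a)]])
g=Rz.T@(np.array([.5163,-.2024])-c); print('garlic local',g)
for l in([0,.045],[0,-.045]): print('slot',l,c+Rz@l)
p=c+Rz@[-.005,-.045]
rel([*p,.13],down(.11))
E
```

```text
garlic local [ 0.0466 -0.0094]
slot [0, 0.045] [ 0.4646 -0.1528]
slot [0, -0.045] [ 0.4734 -0.2424]
travel mm [-368.6  -53.3  -21.7] dr [-0.0053 -0.0003  0.0206] | t 3.3 w 0.045
```

Call:
send_rows(travel=[[-20, -2, -15], [-65, -8, -22], [-113, -16, -22], [-161, -24, -22], [-205, -30, -22]], dr=[[0, 0, 0], [0, 0, 0], [0, 0, 0], [0, 0, 0.01], [0, 0, 0.01]])

```text
time: 3.8
ee_pos: [0.47, -0.0796, 0.1312]
tcp_rot: [[-0.12, 0.993, -0.004], [0.993, 0.12, -0.001], [-0.0, -0.004, -1.0]]
force: [1.4, -0.3, -1.2]
gripper_width: 0.0447
```

```bash
cat > slot.py <<'E'
from h import *
import sys
a=.098; c=np.array([.469,-.1976]); Rz=np.array([[np.cos(a),-np.sin(a)],[np.sin(a),np.cos(a)]])
x,y,z=map(float,sys.argv[1:4]); p=c+Rz@[x,y]; print('target',p,'now',monitor.observe()['ee_pos'],'F',monitor.observe()['force'])
rel([*p,z],down(.11))
E
python3 slot.py -.012 -.045 .13
```

```text
target [ 0.4615 -0.2436] now [ 0.47   -0.0796  0.1312] F [ 1.448  -0.3013 -1.221 ]
travel mm [-161.7  -28.2    1.4] dr [-0.0043  0.0004  0.0104] | t 3.8 w 0.0447
```

Call:
send_rows(travel=[[-45, -8, 0], [-90, -16, 0], [-130, -23, 0], [-162, -28, 0], [-162, -28, 0]], dr=[[0, 0, 0], [0, 0, 0], [0, 0, 0.01], [0, 0, 0.01], [0, 0, 0.01]])

```text
time: 4.3
ee_pos: [0.4617, -0.248, 0.1325]
tcp_rot: [[-0.106, 0.994, -0.003], [0.994, 0.106, -0.003], [-0.003, -0.003, -1.0]]
force: [-0.4, -0.0, -0.1]
gripper_width: 0.045
```

Call:
send_rows(travel=[[0, 0, 0], [0, 0, 20], [0, 0, 40], [0, 0, 52], [0, 0, 58]], dr=[[-0.002, 0, 0], [-0.004, 0, 0], [-0.004, 0, 0], [-0.004, 0, 0], [-0.004, 0, 0]])

```text
time: 4.8
ee_pos: [0.4611, -0.2466, 0.0734]
tcp_rot: [[-0.107, 0.994, -0.0], [0.994, 0.107, -0.001], [-0.001, -0.0, -1.0]]
force: [-0.5, 0.6, -0.9]
gripper_width: 0.0447
```

```bash
python3 slot.py -.012 -.045 .0615; python3 - <<'E'
from h import *
a=vision.camera('scene')[210:370,220:420]; b=vision.camera('top')[190:310,340:460]
a=cv2.resize(a,None,fx=2.4,fy=2.4,interpolation=3); b=cv2.resize(b,(300,300),interpolation=3)
o=np.zeros((a.shape[0],a.shape[1]+300,3),np.uint8); o[:,:a.shape[1]]=a; o[:300,a.shape[1]:]=b; cv2.imwrite('pics/p1.png',o)
E
```

```text
target [ 0.4615 -0.2436] now [ 0.4611 -0.2466  0.0734] F [-0.4559  0.5797 -0.9137]
travel mm [ 3.   0.7 11.9] dr [-0.0005  0.0012 -0.0025] | t 4.8 w 0.0447
```

View pics/p1.png

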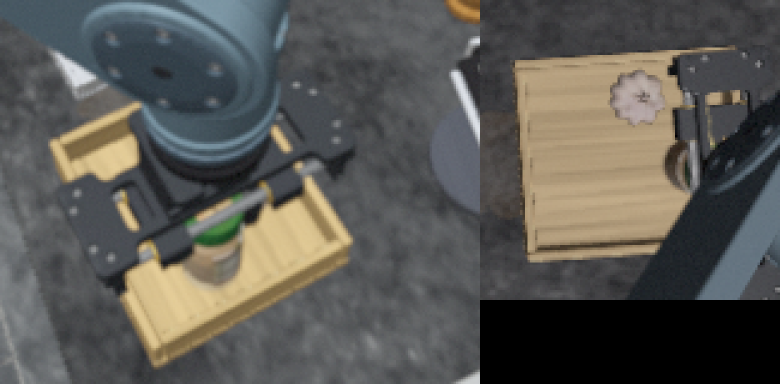

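The jar is inside the crate, clear of the garlic and the walls. I'll lower it slowly.

Call:
send_rows(travel=[[0.5, 0, 4], [1, 0, 7], [1, 0, 9], [1, 0, 10], [1, 0, 10.5]], dr=[[0, 0, 0], [0, 0, 0], [0, 0, 0], [0, 0, 0], [0, 0, 0]])

```text
time: 5.4
ee_pos: [0.4613, -0.2464, 0.0635]
tcp_rot: [[-0.107, 0.994, 0.0], [0.994, 0.107, -0.002], [-0.002, 0.0, -1.0]]
force: [-0.4, 0.5, 0.1]
gripper_width: 0.0451
```

Call:
send_rows(travel=[[0, 0, 0.5], [0, 0, 1]], dr=[[0, 0, 0], [0, 0, 0]])

```text
time: 5.6
ee_pos: [0.4613, -0.2464, 0.0626]
tcp_rot: [[-0.107, 0.994, 0.0], [0.994, 0.107, -0.002], [-0.002, 0.0, -1.0]]
force: [0.3, 0.3, -0.8]
gripper_width: 0.0451
```

Call:
send_rows(travel=[[0, 0, 0.5], [0, 0, 1], [0, 0, 1]], dr=[[0, 0, 0], [0, 0, 0], [0, 0, 0]])

```text
time: 5.9
ee_pos: [0.4613, -0.2464, 0.0615]
tcp_rot: [[-0.107, 0.994, 0.0], [0.994, 0.107, -0.002], [-0.002, 0.0, -1.0]]
force: [-0.1, -0.4, -0.1]
gripper_width: 0.0452
```

Call:
send_rows(travel=[[0, 0, 0.5], [0, 0, 0.5]], dr=[[0, 0, 0], [0, 0, 0]])

```text
time: 6.1
ee_pos: [0.4614, -0.2466, 0.0613]
tcp_rot: [[-0.107, 0.994, 0.0], [0.994, 0.107, -0.002], [-0.002, 0.0, -1.0]]
force: [-1.1, 0.6, 2.9]
gripper_width: 0.0451
```

Contact felt (+3 N). Now I release, rise and return for jar A.

Call:
send_rows(travel=[[0, 0, 0], [0, 0, 0], [0, 0, 0], [0, 0, 0], [0, 0, 0]], dr=[[0, 0, 0], [0, 0, 0], [0, 0, 0], [0, 0, 0], [0, 0, 0]], claw=-1)

```text
time: 6.6
ee_pos: [0.4614, -0.2466, 0.0613]
tcp_rot: [[-0.107, 0.994, 0.0], [0.994, 0.107, -0.002], [-0.002, 0.0, -1.0]]
force: [-0.4, -0.1, 0.2]
gripper_width: 0.083
```

Call:
send_rows(travel=[[0, 0, -10], [0, 0, -30], [0, 0, -60], [0, 0, -85], [40, 0, -85]], dr=[[0, 0, 0], [0, 0, 0], [0, 0, 0], [0, 0, 0], [0, 0, 0]])

```text
time: 7.1
ee_pos: [0.4602, -0.2113, 0.1515]
tcp_rot: [[-0.103, 0.995, 0.008], [0.995, 0.103, -0.009], [-0.01, 0.007, -1.0]]
force: [1.1, 0.5, -0.2]
gripper_width: 0.0882
```

```bash
python3 - <<'E'
from h import *
rel([.480,.204,.14],down(.13))
E
```

```text
travel mm [411.2  62.5   7.7] dr [ 0.0072  0.0103 -0.0265] | t 7.1 w 0.0882
```

Call:
send_rows(travel=[[46, 7, 0], [92, 14, 1], [138, 21, 2], [184, 28, 3], [230, 35, 4]], dr=[[0, 0, 0], [0, 0, 0], [0.004, 0.005, -0.01], [0.007, 0.01, -0.02], [0.007, 0.01, -0.026]])

```text
time: 7.6
ee_pos: [0.4715, 0.0226, 0.1464]
tcp_rot: [[-0.129, 0.992, 0.002], [0.992, 0.129, -0.0], [-0.001, 0.002, -1.0]]
force: [0.8, -0.9, 0.1]
gripper_width: 0.0883
```

```bash
python3 - <<'E'
from h import *
rel([.480,.204,.14],down(.13))
E
```

```text
travel mm [178.8  31.8   6.3] dr [ 0.0016  0.0007 -0.0006] | t 7.6 w 0.0883
```

Call:
send_rows(travel=[[45, 8, 1], [90, 16, 3], [135, 24, 5], [179, 32, 10], [179, 32, 30]], dr=[[0, 0, 0], [0, 0, 0], [0, 0, 0], [0, 0, 0], [0, 0, 0]])

```text
time: 8.1
ee_pos: [0.4818, 0.2094, 0.119]
tcp_rot: [[-0.134, 0.991, 0.008], [0.991, 0.134, 0.002], [0.001, 0.008, -1.0]]
force: [-0.7, -0.5, -0.6]
gripper_width: 0.088
```

```bash
python3 - <<'E'
from h import *
rel([.480,.204,.0585],down(.13))
E
```

```text
travel mm [-5.2 -3.  60.5] dr [ 0.0079 -0.001   0.0047] | t 8.1 w 0.088
```

Call:
send_rows(travel=[[-5, -3, 10], [-5, -3, 30], [-5, -3, 50], [-5, -3, 60.5], [-5, -3, 60.5]], dr=[[0.004, 0, 0], [0.008, 0, 0.005], [0.008, 0, 0.005], [0.008, 0, 0.005], [0.008, 0, 0.005]])

```text
time: 8.6
ee_pos: [0.4789, 0.2032, 0.0574]
tcp_rot: [[-0.128, 0.992, -0.003], [0.992, 0.128, 0.0], [0.001, -0.003, -1.0]]
force: [0.5, 1.0, 0.1]
gripper_width: 0.0881
```

Call:
send_rows(travel=[[0, 0, 0], [0, 0, 0], [0, 0, 0], [0, 0, 0], [0, 0, 0]], dr=[[0, 0, 0], [0, 0, 0], [0, 0, 0], [0, 0, 0], [0, 0, 0]], claw=1, grip_force=18)

```text
time: 9.1
ee_pos: [0.4792, 0.2033, 0.0579]
tcp_rot: [[-0.128, 0.992, -0.002], [0.992, 0.128, 0.001], [0.001, -0.002, -1.0]]
force: [0.3, -0.1, -0.0]
gripper_width: 0.0504
```

Call:
send_rows(travel=[[0, 0, 0], [0, 0, 0], [0, 0, -10], [0, 0, -35], [0, 0, -72]], dr=[[0, 0, 0], [0, 0, 0], [0, 0, 0], [0, 0, 0], [0, 0, 0]])

```text
time: 9.6
ee_pos: [0.4776, 0.2029, 0.1292]
tcp_rot: [[-0.128, 0.992, -0.007], [0.992, 0.128, -0.0], [0.001, -0.007, -1.0]]
force: [-0.1, 0.1, -1.4]
gripper_width: 0.0458
```

```bash
python3 slot.py -.012 .045 .135
```

```text
target [ 0.4527 -0.154 ] now [0.4776 0.2029 0.1292] F [-0.0597  0.1338 -1.4067]
travel mm [-350.8  -70.5   -5.5] dr [-0.0071 -0.0006  0.0186] | t 9.6 w 0.0458
```

Call:
send_rows(travel=[[-30, -6, -4], [-76, -15, -6], [-122, -24, -6], [-168, -33, -6], [-210, -42, -6]], dr=[[0, 0, 0], [0, 0, 0], [0, 0, 0], [0, 0, 0.01], [-0.005, 0, 0.01]])

```text
time: 10.1
ee_pos: [0.4628, -0.0126, 0.1363]
tcp_rot: [[-0.118, 0.993, -0.001], [0.993, 0.118, -0.0], [-0.0, -0.001, -1.0]]
force: [1.1, -0.6, -0.9]
gripper_width: 0.0453
```

```bash
python3 slot.py -.012 .045 .13
```

```text
target [ 0.4527 -0.154 ] now [ 0.4628 -0.0126  0.1363] F [ 1.0827 -0.6023 -0.9423]
travel mm [-139.2  -26.8    6.3] dr [-0.0008  0.      0.0086] | t 10.1 w 0.0453
```

Call:
send_rows(travel=[[-40, -8, 0], [-80, -16, 2], [-115, -22, 4], [-135, -26, 6], [-139, -27, 6]], dr=[[0, 0, 0], [0, 0, 0], [0, 0, 0.008], [0, 0, 0.008], [0, 0, 0.008]])

```text
time: 10.6
ee_pos: [0.4523, -0.1561, 0.1308]
tcp_rot: [[-0.107, 0.994, -0.0], [0.994, 0.107, -0.001], [-0.001, -0.001, -1.0]]
force: [-0.2, -0.1, -0.8]
gripper_width: 0.0451
```

Call:
send_rows(travel=[[0, 0, 5], [0, 0, 25], [0, 0, 45], [0, 0, 55], [0, 0, 60]], dr=[[0, 0, 0], [0, 0, 0], [0, 0, 0], [0, 0, 0], [0, 0, 0]])

```text
time: 11.1
ee_pos: [0.4518, -0.1548, 0.0699]
tcp_rot: [[-0.109, 0.994, -0.002], [0.994, 0.109, 0.0], [0.001, -0.002, -1.0]]
force: [-0.3, 1.2, 0.4]
gripper_width: 0.0454
```

```bash
python3 slot.py -.012 .045 .0615; python3 - <<'E'
from h import *
a=vision.camera('scene')[210:370,220:420]; b=vision.camera('top')[190:310,340:460]
a=cv2.resize(a,None,fx=2.4,fy=2.4,interpolation=3); b=cv2.resize(b,(300,300),interpolation=3)
o=np.zeros((a.shape[0],a.shape[1]+300,3),np.uint8); o[:,:a.shape[1]]=a; o[:300,a.shape[1]:]=b; cv2.imwrite('pics/p2.png',o)
E
```

```text
target [ 0.4527 -0.154 ] now [ 0.4518 -0.1548  0.0699] F [-0.3123  1.1508  0.4344]
travel mm [0.7 1.  8.4] dr [-0.002  -0.0006 -0.0012] | t 11.1 w 0.0454
```

Call:
send_rows(travel=[[0, 0, 3], [0, 0, 5], [0, 0, 7], [0, 0, 7.5], [0, 0, 8]], dr=[[0, 0, 0], [0, 0, 0], [0, 0, 0], [0, 0, 0], [0, 0, 0]])

```text
time: 11.7
ee_pos: [0.4522, -0.1555, 0.0626]
tcp_rot: [[-0.108, 0.994, -0.001], [0.994, 0.108, -0.0], [-0.0, -0.001, -1.0]]
force: [-1.1, 0.6, -1.6]
gripper_width: 0.0454
```

Call:
send_rows(travel=[[0, 0, 0.5], [0, 0, 0.7]], dr=[[0, 0, 0], [0, 0, 0]])

```text
time: 11.9
ee_pos: [0.4522, -0.1555, 0.0619]
tcp_rot: [[-0.108, 0.994, -0.001], [0.994, 0.108, -0.0], [-0.0, -0.001, -1.0]]
force: [0.6, 0.3, -0.9]
gripper_width: 0.0455
```

Call:
send_rows(travel=[[0, 0, 0.4], [0, 0, 0.6]], dr=[[0, 0, 0], [0, 0, 0]])

```text
time: 12.1
ee_pos: [0.4522, -0.1555, 0.0613]
tcp_rot: [[-0.108, 0.994, -0.001], [0.994, 0.108, -0.0], [-0.0, -0.001, -1.0]]
force: [-0.2, -0.2, -1.0]
gripper_width: 0.0458
```

Call:
send_rows(travel=[[0, 0, 0.5], [0, 0, 0.7]], dr=[[0, 0, 0], [0, 0, 0]])

```text
time: 12.3
ee_pos: [0.4523, -0.1557, 0.0608]
tcp_rot: [[-0.108, 0.994, -0.001], [0.994, 0.108, -0.001], [-0.0, -0.001, -1.0]]
force: [-0.5, 1.2, 2.5]
gripper_width: 0.0452
```

Call:
send_rows(travel=[[0, 0, 0.2], [0, 0, 0.2]], dr=[[0, 0, 0], [0, 0, 0]])

```text
time: 12.5
ee_pos: [0.4523, -0.1557, 0.0608]
tcp_rot: [[-0.108, 0.994, -0.001], [0.994, 0.108, -0.001], [-0.001, -0.001, -1.0]]
force: [-1.0, 1.0, 2.9]
gripper_width: 0.0454
```

Call:
send_rows(travel=[[0, 0, 0], [0, 0, 0], [0, 0, 0], [0, 0, 0], [0, 0, 0]], dr=[[0, 0, 0], [0, 0, 0], [0, 0, 0], [0, 0, 0], [0, 0, 0]], claw=-1)

```text
time: 13.0
ee_pos: [0.4523, -0.1557, 0.0608]
tcp_rot: [[-0.108, 0.994, -0.001], [0.994, 0.108, -0.001], [-0.0, -0.001, -1.0]]
force: [-0.0, 0.6, 0.2]
gripper_width: 0.0832
```

Call:
send_rows(travel=[[0, 0, -10], [0, 0, -35], [0, 0, -70], [0, 0, -95], [40, 8, -95]], dr=[[0, 0, 0], [0, 0, 0], [0, 0, 0], [0, 0, 0], [0, 0, -0.04]])

```text
time: 13.5
ee_pos: [0.4592, -0.1191, 0.1609]
tcp_rot: [[-0.144, 0.99, 0.007], [0.99, 0.144, -0.006], [-0.007, 0.006, -1.0]]
force: [1.3, 0.7, -0.1]
gripper_width: 0.088
```

```bash
python3 - <<'E'
from h import *
rel([.485,-.03,.16],down(.28))
E
```

```text
travel mm [84.5 38.3  0.5] dr [ 0.006   0.0078 -0.1357] | t 13.5 w 0.088
```

Call:
send_rows(travel=[[30, 13, 0], [60, 26, 0], [84, 38, 0], [84, 38, 0], [84, 38, 0]], dr=[[0, 0, -0.05], [0.006, 0.008, -0.1], [0.006, 0.008, -0.136], [0.006, 0.008, -0.136], [0.006, 0.008, -0.136]])

```text
time: 14.0
ee_pos: [0.4848, -0.0304, 0.161]
tcp_rot: [[-0.278, 0.961, 0.0], [0.961, 0.278, -0.0], [-0.0, 0.0, -1.0]]
force: [0.2, -0.2, -0.5]
gripper_width: 0.088
```

```bash
python3 - <<'E'
from h import *
s=monitor.observe(); T=pose(s); np.save('T2.npy',T); im=vision.camera('wrist'); tp=vision.camera('top')
print(s['ee_pos'],np.arctan2(T[1,1],T[0,1]))
o=np.zeros((400,800,3),np.uint8); o[:,:480]=cv2.resize(im,None,fx=.75,fy=.75)[:300].repeat(1,0) if False else cv2.copyMakeBorder(cv2.resize(im,(480,300)),0,100,0,0,0)
o[:300,480:]=cv2.resize(tp[190:310,335:463],(320,300),interpolation=3); cv2.imwrite('pics/w2.png',o); cv2.imwrite('pics/w2raw.png',im)
print('pred tin',proj([.488,.016,.031],'wrist',T))
# fit: project 2D-segmented contour to plane z=.031 and take the min-area rectangle
h=cv2.cvtColor(im,cv2.COLOR_BGR2HSV); u,v=proj([.488,.016,.031],'wrist',T)[0].astype(int)
m=(h[...,1]>60).astype(np.uint8); k=np.zeros_like(m); k[max(0,v-110):v+110,u-100:u+100]=1; m*=k
m=cv2.morphologyEx(m,cv2.MORPH_CLOSE,np.ones((9,9)))
n,l,st,c=cv2.connectedComponentsWithStats(m); i=1+st[1:,4].argmax(); print(st[i],c[i])
q=max(cv2.findContours((l==i).astype(np.uint8),0,1)[0],key=cv2.contourArea)[:,0].astype(float)
W=np.array([ray_z(p,'wrist',.031,T) for p in q]); print(cv2.minAreaRect((W[:,:2]*1000).astype(np.float32)))
E
```

```text
[ 0.4848 -0.0304  0.161 ] 0.28138796386244785
pred tin [[338.5132 133.0116]]
[ 302   63   81  136 9359] [341.1642 126.8125]Traceback (most recent call last):
  File "<stdin>", line 13, in <module>
  File "h.py", line 15, in ray_z
    return np.r_[least_squares(lambda q:(proj([q[0],q[1],z],n,T)[0]-uv),[.45,0]).x,z]
                 ~~~~~~~~~~~~~^^^^^^^^^^^^^^^^^^^^^^^^^^^^^^^^^^^^^^^^^^^^^^^^^^
    return func(*args, **kwargs)
    result = trf(vector_fun.fun, vector_fun.jac, x0, f0, J0, lb, ub, ftol, xtol,
                 gtol, max_nfev, x_scale, loss_function, tr_solver,
                 tr_options.copy(), verbose, callback=callback_wrapped)
    return trf_no_bounds(
        fun, jac, x0, f0, J0, ftol, xtol, gtol, max_nfev, x_scale,
        loss_function, tr_solver, tr_options, verbose, callback=callback)
    J = jac(x)
    self._update_jac()
    ~~~~~~~~~~~~~~~~^^
    self.J = self.jac_wrapped(xp_copy(self.x), f0=self.f)
             ~~~~~~~~~~~~~~~~^^^^^^^^^^^^^^^^^^^^^^^^^^^^
    J, dct = approx_derivative(
             ~~~~~~~~~~~~~~~~~^
        self.fun,
        ^^^^^^^^^
    .
[... 407 characters left out ...]
r f_eval in f_evals]
                                    ^^^^^^^
    f = np.atleast_1d(self.fun(x, *self.args, **self.kwargs))
                      ~~~~~~~~^^^^^^^^^^^^^^^^^^^^^^^^^^^^^^
    return np.atleast_1d(self.fun(x))
                         ~~~~~~~~^^^
    return self.f(x, *self.args, **self.kwargs)
           ~~~~~~^^^^^^^^^^^^^^^^^^^^^^^^^^^^^^
  File "h.py", line 15, in <lambda>
    return np.r_[least_squares(lambda q:(proj([q[0],q[1],z],n,T)[0]-uv),[.45,0]).x,z]
                                         ~~~~^^^^^^^^^^^^^^^^^^^
  File "h.py", line 8, in proj
    p=vision.camera_params(n); f=200/np.tan(np.radians(p['fovy']/2))
ValueError: time passes only in moves, steps and waits
```

View pics/w2.png

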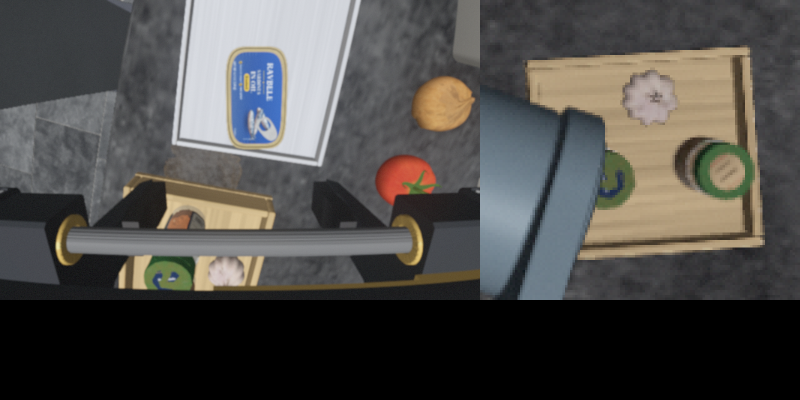

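Both jars stand upright in the crate and the garlic is untouched. The tin sits almost square in the wrist view, centred at (341,127). I'll cache the parameters and fit.

```bash
sed -i 's/^F=np/import functools\ncp=functools.lru_cache(vision.camera_params)\nF=np/; s/p=vision.camera_params(n); f/p=cp(n); f/' h.py; cat > tin.py <<'E'
from h import *
T=np.load('T2.npy'); im=cv2.imread('pics/w2raw.png'); h=cv2.cvtColor(im,cv2.COLOR_BGR2HSV)
m=(h[...,1]>60).astype(np.uint8); k=np.zeros_like(m); k[40:220,290:400]=1; m*=k
m=cv2.morphologyEx(m,cv2.MORPH_CLOSE,np.ones((9,9)))
n,l,st,c=cv2.connectedComponentsWithStats(m); i=1+st[1:,4].argmax()
q=max(cv2.findContours((l==i).astype(np.uint8),0,1)[0],key=cv2.contourArea)[:,0].astype(np.float32)
p=cp('wrist'); f=200/np.tan(np.radians(p['fovy']/2)); K=np.array([[f,0,p['cx']],[0,f,p['cy']],[0,0,1]])
d=cv2.undistortPoints(q.reshape(-1,1,2),K,p['distortion'])[:,0]; M=T@p['tool_from_camera']@F
d=np.c_[d,np.ones(len(d))]@M[:3,:3].T
P=M[:3,3]+d*((.031-M[2,3])/d[:,2])[:,None]; print(cv2.minAreaRect((P[:,:2]*1000).astype(np.float32)))
Q=P[:,:2]
for z in [(.492,.02)]: pass
hull=(Q*1e5).astype(np.int32); mo=cv2.moments(hull.reshape(-1,1,2)); print('centroid',mo['m10']/mo['m00']/1e5,mo['m01']/mo['m00']/1e5,'axis',.5*np.arctan2(2*mo['mu11'],mo['mu20']-mo['mu02'])-np.pi/2)
E
python3 tin.py
```

```text
((490.49822998046875, 16.3851318359375), (60.57319641113281, 103.35270690917969), 16.381507873535156)
centroid 0.49035112042688195 0.016632972330237333 axis -2.8610736436501796
```

```bash
python3 - <<'E'
from h import *
rel([.4903,.0165,.06],down(.282))
E
```

```text
travel mm [ 44.4  18.7 100.8] dr [-0.0001  0.0003 -0.0027] | t 14.1 w 0.0882
```

Call:
send_rows(travel=[[22, 9, 20], [40, 17, 50], [44, 18.7, 80], [44, 18.7, 100], [44, 18.7, 105]], dr=[[0, 0, 0], [0, 0, 0], [0, 0, 0], [0, 0, 0], [0, 0, 0]])

```text
time: 14.6
ee_pos: [0.4885, 0.0155, 0.0536]
tcp_rot: [[-0.274, 0.962, -0.005], [0.962, 0.274, 0.001], [0.002, -0.004, -1.0]]
force: [-0.9, 0.1, 0.7]
gripper_width: 0.088
```

```bash
python3 - <<'E'
from h import *
rel([.4903,.0165,.008],down(.282))
E
```

```text
travel mm [ 0.3  2.2 45.5] dr [-0.0042 -0.0017 -0.0042] | t 14.6 w 0.088
```

Call:
send_rows(travel=[[0, 1, 15], [0, 2, 28], [0, 2, 37], [0, 2, 42], [0, 2, 43]], dr=[[-0.004, -0.002, -0.004], [-0.004, -0.002, -0.004], [-0.004, -0.002, -0.004], [-0.004, -0.002, -0.004], [-0.004, -0.002, -0.004]])

```text
time: 15.1
ee_pos: [0.4901, 0.0159, 0.0103]
tcp_rot: [[-0.278, 0.961, -0.001], [0.961, 0.278, -0.0], [-0.0, -0.001, -1.0]]
force: [0.5, 0.2, -0.5]
gripper_width: 0.0881
```

Call:
send_rows(travel=[[0, 0, 1], [0, 0, 2]], dr=[[0, 0, 0], [0, 0, 0]])

```text
time: 15.3
ee_pos: [0.4905, 0.0159, 0.0087]
tcp_rot: [[-0.278, 0.961, 0.0], [0.961, 0.278, -0.0], [-0.0, 0.0, -1.0]]
force: [0.8, 0.5, 0.2]
gripper_width: 0.0879
```

```bash
python3 - <<'E'
from h import *
rel([.4903,.0165,.008],down(.282))
E
```

```text
travel mm [ 0.7 -0.   0.7] dr [ 0.0001  0.0005 -0.0006] | t 15.3 w 0.0879
```

Call:
send_rows(travel=[[0, 0, 0], [0, 0, 0], [0, 0, 0], [0, 0, 0], [0, 0, 0]], dr=[[0, 0, 0], [0, 0, 0], [0, 0, 0], [0, 0, 0], [0, 0, 0]], claw=1, grip_force=35)

```text
time: 15.8
ee_pos: [0.4906, 0.0159, 0.0089]
tcp_rot: [[-0.278, 0.961, 0.0], [0.961, 0.278, -0.0], [-0.001, 0.0, -1.0]]
force: [-0.6, 0.2, 2.6]
gripper_width: 0.0584
```

Call:
send_rows(travel=[[0, 0, 0], [0, 0, -5], [0, 0, -20], [0, 0, -50], [0, 0, -85]], dr=[[0, 0, 0], [0, 0, 0], [0, 0, 0], [0, 0, 0], [0, 0, 0]])

```text
time: 16.3
ee_pos: [0.4891, 0.0162, 0.0937]
tcp_rot: [[-0.278, 0.961, -0.003], [0.961, 0.278, 0.0], [0.001, -0.003, -1.0]]
force: [0.4, -0.1, -1.4]
gripper_width: 0.0584
```

Call:
send_rows(travel=[[0, 0, -30], [0, 0, -60], [0, 0, -85], [0, 0, -85]], dr=[[0, 0, 0], [0, 0, 0], [0, 0, 0], [0, 0, 0]])

```text
time: 16.7
ee_pos: [0.4916, 0.0158, 0.1824]
tcp_rot: [[-0.278, 0.961, 0.004], [0.961, 0.278, -0.001], [-0.002, 0.003, -1.0]]
force: [-0.7, -0.2, -1.7]
gripper_width: 0.0586
```

```bash
cat > goal.py <<'E'
from h import *
L=np.array([.708,-.253,.094]); a=-.207; Rl=R.from_euler('z',a).as_matrix()@R.from_euler('y',-np.pi/6).as_matrix()  # cols x,y,z of lens
def goal(dist=.133,corr=np.zeros(3),off=.0093):
    "TCP pose; the tin centre lies off behind the TCP"
    zt=-Rl[:,2]; y=Rl[:,0]; Rt=np.c_[np.cross(y,zt),y,zt]
    return L+Rl[:,2]*dist+Rl@corr+zt*off,Rt
E
python3 - <<'E'
from goal import *
s=monitor.observe(); print(s['ee_pos'],s['gripper_width'],s['joint_pos']); print(Rl)
p,Rt=goal(); print('goal',p); rel(p,Rt); p2=goal(.20)[0]; print(p2); rel(p2,Rt)
E
```

```text
[0.4916 0.0158 0.1824] 0.05859493244672881 [-0.2096  0.0515  1.8701 -0.0003  1.216  -0.491 ]
[[ 0.8475  0.2055 -0.4893]
 [-0.178   0.9787  0.1028]
 [ 0.5     0.      0.866 ]]
goal [ 0.6475 -0.2403  0.2011]
travel mm [-289.3   78.6  -17.8] dr [-0.5092 -0.1266  0.4775] | t 16.7 w 0.0586
[ 0.6147 -0.2334  0.2592]
travel mm [-273.7   49.2  -76. ] dr [-0.5092 -0.1266  0.4775] | t 16.7 w 0.0586
```

Tin held (width 58.6 mm, about 1.5 N extra weight). I move to a look pose about 20 cm out from the lens and 65 mm to the side, so that the wrist camera can measure the lens past the tin.

```bash
python3 - <<'E'
from goal import *
p,Rt=goal(.20,np.array([0,-.065,0])); print(p); rel(p,Rt)
E
```

```text
[ 0.6013 -0.297   0.2592]
travel mm [-331.1   18.7  -75.9] dr [-0.5092 -0.1266  0.4775] | t 16.7 w 0.0586
```

Call:
send_rows(travel=[[-25, 1, -8], [-60, 3, -16], [-95, 5, -24], [-130, 7, -32], [-165, 9, -40]], dr=[[-0.04, -0.01, 0.04], [-0.09, -0.02, 0.09], [-0.14, -0.035, 0.14], [-0.19, -0.05, 0.19], [-0.25, -0.06, 0.24]])

```text
time: 17.2
ee_pos: [0.5456, -0.1411, 0.2214]
tcp_rot: [[-0.034, 0.966, 0.257], [0.999, 0.041, -0.02], [-0.029, 0.256, -0.966]]
force: [0.3, 0.3, -2.4]
gripper_width: 0.0586
```

```bash
python3 - <<'E'
from goal import *
s=monitor.observe(); print(s['joint_pos'],s['gripper_width'],s['force'])
p,Rt=goal(.20,np.array([0,-.065,0])); rel(p,Rt)
E
```

```text
[-0.5277  0.0039  1.8572  0.13    1.0488 -0.6177] 0.058565140806109306 [ 0.2854  0.284  -2.4394]
travel mm [-158.8   57.1  -19.1] dr [-0.2599 -0.0652  0.235 ] | t 17.2 w 0.0586
```

Call:
send_rows(travel=[[-35, 12, -4], [-70, 25, -8], [-105, 38, -12], [-135, 48, -16], [-159, 57, -19]], dr=[[-0.055, -0.014, 0.05], [-0.11, -0.028, 0.1], [-0.16, -0.04, 0.15], [-0.21, -0.053, 0.19], [-0.26, -0.065, 0.235]])

```text
time: 17.7
ee_pos: [0.6007, -0.2989, 0.2572]
tcp_rot: [[0.209, 0.847, 0.489], [0.978, -0.181, -0.103], [0.001, 0.5, -0.866]]
force: [0.3, 0.1, -1.5]
gripper_width: 0.0584
```

Call:
send_rows(travel=[[0, 0, 0], [0, 0, 0], [0, 0, 0]], dr=[[0, 0, 0], [0, 0, 0], [0, 0, 0]])

```text
time: 18.0
ee_pos: [0.6001, -0.2975, 0.2556]
tcp_rot: [[0.207, 0.849, 0.487], [0.978, -0.181, -0.101], [0.003, 0.497, -0.868]]
force: [0.3, -0.5, -2.8]
gripper_width: 0.0587
```

```bash
python3 - <<'E'
from goal import *
p,Rt=goal(.20,np.array([0,-.065,0])); rel(p,Rt)
s=monitor.observe(); T=pose(s); np.save('T3.npy',T); im=vision.camera('wrist'); cv2.imwrite('pics/w3.png',im); print(s['ee_pos'],s['joint_pos'])
print('pred lens',proj(L,'wrist',T),'head ends',proj([L+Rl[:,1]*.063,L-Rl[:,1]*.063],'wrist',T).ravel())
# tin lid outline predicted (lid plane 22.3 mm behind the TCP)
P=box(0,0,0,.105,.063,-.0223); print('lid',proj((T@np.c_[P,np.ones(4)].T).T[:,:3],'wrist',T).ravel())
E
```

```text
travel mm [ 0.8  2.7 -2.5] dr [-0.0033 -0.0014 -0.003 ] | t 18.0 w 0.0587
[ 0.6001 -0.2975  0.2556] [-0.7635  0.0846  1.7657  0.3523  0.8705 -0.7248]
pred lens [[321.1513 103.0275]] head ends [321.0103  29.648  321.2646 170.7853]
lid [406.5567 152.6138 227.0352 152.7403 246.1405 390.1024 388.4503 389.9699]
```

View pics/w3.png

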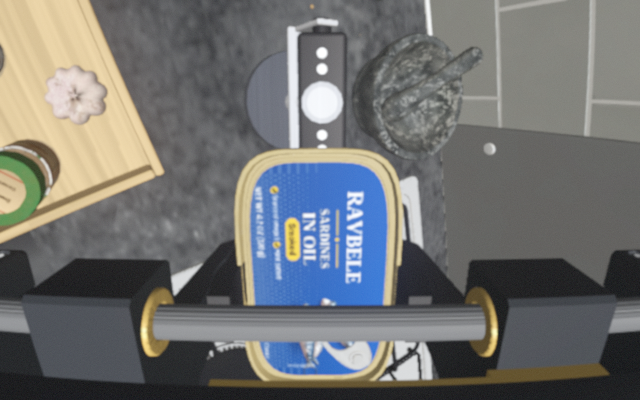

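Lens found at (322,102), predicted (321,103), and the head is vertical in the image, so the lens position and yaw are confirmed to about 1 mm. The lid outline sits a few pixels off the prediction, so I measure it.

```bash
python3 - <<'E'
from goal import *
T=np.load('T3.npy'); im=cv2.imread('pics/w3.png'); h=cv2.cvtColor(im,cv2.COLOR_BGR2HSV)
m=(h[...,1]>60)
m[:,:225]=0; m[:,415:]=0; m[:140]=0
print('n',[int(m[r,240:400].sum()) for r in range(144,152)])
obs=[]
for r in list(range(170,300,10))+[346,350,354,358]:
    c=np.flatnonzero(m[r]); obs.append((r,c.min(),c.max()))
for r in range(374,392,2): print(r,int(m[r,270:370].sum()),end=' ')
print(); print(obs)
rows=[]
for col in range(290,350,10):
    c=np.flatnonzero(m[:,col]); rows.append((col,c.min(),c[c<392].max()))
print(rows)
# fit lid rectangle pose in tool frame: dx,dy,dz, pitch(about y), roll(about x), yaw ; lid w,l from measured 61.5x104
I=np.eye(4)
def res(q,wl):
    w,l=wl; t=np.linspace(-1,1,41)
    Rq=R.from_euler('xyz',q[3:]).as_matrix()
    def pr(xy): P=np.c_[xy,np.zeros(len(xy))]@Rq.T+q[:3]+[0,0,-.0223]; return proj(P,'wrist',I)
    s=t*(l/2); e=[]
    a=pr(np.c_[s,np.full(41,-w/2)]); b=pr(np.c_[s,np.full(41,w/2)])
    for r,c0,c1 in obs:
        for A,c in((a,c0-.5),(b,c1+.5)):
            o=np.argsort(A[:,1]); e.append(np.interp(r,A[o,1],A[o,0])-c)
    tt=t*.01; u=pr(np.c_[np.full(41,l/2),tt]); v=pr(np.c_[np.full(41,-l/2),tt])
    e+= [3*(u[:,1].mean()-np.mean([r[1] for r in rows])+.5), 3*(v[:,1].mean()-BOT)]
    return np.r_[e, q[2]*2000*0.2]
BOT=np.mean([r[2] for r in rows])+.5
for wl in((.061,.103),(.062,.104),(.063,.105)):
    r=least_squares(res,np.zeros(6),args=(wl,)); print(wl,'mm',r.x[:3]*1e3,'deg',np.degrees(r.x[3:]),'rms',np.sqrt(np.mean(r.fun**2)))
E
```

```text
n [0, 0, 0, 0, 44, 87, 100, 106]
374 65 376 99 378 100 380 100 382 100 384 100 386 100 388 2 390 0 
[(170, np.int64(242), np.int64(394)), (180, np.int64(238), np.int64(398)), (190, np.int64(236), np.int64(398)), (200, np.int64(235), np.int64(400)), (210, np.int64(234), np.int64(399)), (220, np.int64(235), np.int64(400)), (230, np.int64(235), np.int64(400)), (240, np.int64(234), np.int64(401)), (250, np.int64(235), np.int64(401)), (260, np.int64(236), np.int64(401)), (270, np.int64(241), np.int64(406)), (280, np.int64(242), np.int64(396)), (290, np.int64(242), np.int64(401)), (346, np.int64(247), np.int64(392)), (350, np.int64(246), np.int64(392)), (354, np.int64(247), np.int64(389)), (358, np.int64(248), np.int64(387))]
[(290, np.int64(149), np.int64(387)), (300, np.int64(148), np.int64(387)), (310, np.int64(148), np.int64(387)), (320, np.int64(149), np.int64(387)), (330, np.int64(148), np.int64(387)), (340, np.int64(148), np.int64(387))]
(0.061, 0.103) mm [2.4245 0.666  0.1776] deg [ 0.2144 -2.2634 -0.4522] rms 3.3172973482916497
(0.062, 0.104) mm [1.6008 0.6661 2.0322] deg [ 0.2188 -2.7889 -0.4529] rms 3.2921333712931413
(0.063, 0.105) mm [0.7799 0.666  3.8851] deg [ 0.2207 -3.3093 -0.4536] rms 3.2788149985964634
```

```bash
cat >> tin.py <<'E'
G=np.eye(4); r0=np.array([[-.278,.961,0],[.961,.278,0],[0,0,-1]]); G[:3,:3]=r0; G[:3,3]=[.4906,.0159,.0088]
tp=(np.linalg.inv(G)@np.c_[P,np.ones(len(P))].T).T[:,:3]; c0=tp.mean(0)*0+[0,0,-.0222]
rc=cv2.minAreaRect((tp[:,:2]*1000).astype(np.float32)); print('template in tool frame',rc, tp[:,2].mean())
im3=cv2.imread('pics/w3.png'); m=cv2.cvtColor(im3,cv2.COLOR_BGR2HSV)[...,1]>60; m[:,:225]=0;m[:,410:]=0;m[:140]=0
rows=[r for r in range(152,240,4)]+[346,350,354,358]
obs=[(r,np.flatnonzero(m[r]).min(),np.flatnonzero(m[r]).max()) for r in rows]
I=np.eye(4)
def sil(q):
    X=(tp-c0)*[q[4],q[4],1]@R.from_euler('xyz',[q[5],q[2],q[3]]).as_matrix().T+c0+[q[0],q[1],0]
    return proj(X,'wrist',I)
def edges(q):
    u=sil(q); mk=np.zeros((4*420,4*640),np.uint8); cv2.fillPoly(mk,[np.round(u*4).astype(np.int32)],1)
    return mk
def res(q):
    mk=edges(q); e=[]
    for r,a,b in obs:
        c=np.flatnonzero(mk[4*r]); e+= [c.min()/4-a, c.max()/4-b] if len(c) else [30,30]
    e.append(3*(np.flatnonzero(mk[:,4*319]).min()/4-148)); return np.array(e)
from scipy.optimize import minimize
for fixp in(True,False):
    f=lambda v:(lambda q:np.sum(np.minimum(np.abs(res(q)),8)))([v[0]/1e3,v[1]/1e3,0 if fixp else v[2]/50,v[3]/50,1+v[4]/100,v[5]/50])
    o=minimize(f,[0,0,0,0,0,0],method='Nelder-Mead',options=dict(maxiter=1500,initial_simplex=np.vstack([np.zeros(6),np.eye(6)*1.5])))
    v=o.x; print('pitch fixed' if fixp else 'free','dx,dy mm',v[:2],'pitch,yaw,roll deg',np.degrees(np.array([v[2],v[3],v[5]])/50),'scale',1+v[4]/100,'cost',o.fun/len(obs)/2)
E
python3 tin.py
```

```text
((490.45068359375, 16.7615966796875), (60.519203186035156, 103.25150299072266), 16.37153434753418)
centroid 0.4903031216384401 0.017010007939740227 axis -2.8613023276951113
template in tool frame ((0.8688201904296875, 0.09591484069824219), (60.4948844909668, 103.20997619628906), 89.7626724243164) -0.022200000000000025
pitch fixed dx,dy mm [-0.5549  0.3056] pitch,yaw,roll deg [-0.7912  0.0906  0.114 ] scale 1.042051554226702 cost 0.7115384615384616
free dx,dy mm [-0.5463  0.2481] pitch,yaw,roll deg [-0.3224  0.1625 -0.6445] scale 1.0412699055722092 cost 0.7836538461538461
```

The tin sits square in the gripper: offset under 1 mm and tilts under 1°. Now the approach to the checking pose.

```bash
python3 - <<'E'
from goal import *
L[:]=[.7083,-.2525,.0935]; p,Rt=goal(); print(p); rel(p,Rt)
E
```

```text
[ 0.6478 -0.2398  0.2006]
travel mm [66.2  2.2 65.4] dr [-0.0024 -0.0012 -0.0026] | t 18.05 w 0.0586
```

Call:
send_rows(travel=[[17, 0.5, 0], [35, 1, 0], [53, 1.5, 10], [66, 2, 22], [66, 2, 38]], dr=[[0, 0, 0], [-0.002, -0.001, -0.002], [-0.002, -0.001, -0.002], [-0.002, -0.001, -0.002], [-0.002, -0.001, -0.002]])

```text
time: 18.55
ee_pos: [0.6351, -0.2345, 0.2242]
tcp_rot: [[0.203, 0.848, 0.49], [0.979, -0.176, -0.101], [0.0, 0.5, -0.866]]
force: [0.3, -0.1, -2.0]
gripper_width: 0.0584
```

```bash
python3 - <<'E'
from goal import *
L[:]=[.7083,-.2525,.0935]; p,Rt=goal(); rel(p,Rt)
E
```

```text
travel mm [-2.6 -0.1 27.1] dr [-0.0001 -0.0017  0.0022] | t 18.55 w 0.0584
```

Call:
send_rows(travel=[[-1, 0, 9], [-2, 0, 17], [-2.6, 0, 23], [-2.6, 0, 27], [-2.6, 0, 27]], dr=[[0, 0, 0], [0, -0.001, 0.001], [0, -0.002, 0.002], [0, -0.002, 0.002], [0, -0.002, 0.002]])

```text
time: 19.05
ee_pos: [0.6477, -0.24, 0.2003]
tcp_rot: [[0.206, 0.848, 0.489], [0.979, -0.178, -0.103], [-0.0, 0.499, -0.866]]
force: [0.8, 0.6, -2.2]
gripper_width: 0.0588
```

Call:
send_rows(travel=[[0, 0, 0], [0, 0, 0], [0, 0, 0], [0, 0, 0], [0, 0, 0]], dr=[[0, 0, 0], [0, 0, 0], [0, 0, 0], [0, 0, 0], [0, 0, 0]])

```text
time: 19.55
ee_pos: [0.6478, -0.2401, 0.2005]
tcp_rot: [[0.206, 0.848, 0.489], [0.979, -0.178, -0.103], [-0.0, 0.5, -0.866]]
force: [0.3, -0.1, -1.8]
gripper_width: 0.0586
```

```bash
python3 - <<'E'
from goal import *
L[:]=[.7083,-.2525,.0935]; p,Rt=goal(); rel(p,Rt); s=monitor.observe(); print(s['ee_pos'],s['joint_pos'],s['force'],s['qvel'])
a=vision.camera('scene'); b=vision.camera('top'); 
o=np.vstack([cv2.resize(a[100:370,180:500],(640,540)[:2])[:540,:],]); 
T=pose(s); c=(T@[0.0004,.0004,-.0092,1])[:3]; half=np.array([T[:3,0]*.0525,-T[:3,0]*.0525]); und=c+T[:3,2]*.013
print('pred scene: lid ends',proj(c-T[:3,2]*.013+half,'scene').ravel(),'underside ends',proj(und+half,'scene').ravel())
cv2.imwrite('pics/f1.png',o); cv2.imwrite('pics/f1raw.png',a)
d=cv2.resize(b[100:300,185:485],(800,533),interpolation=3); cv2.imwrite('pics/f1t.png',d)
E
```

```text
travel mm [ 0.3  0.  -0.1] dr [-0.0004  0.0004 -0.0001] | t 19.55 w 0.0586
[ 0.6478 -0.2401  0.2005] [-0.6184  0.1845  1.7744  0.3073  0.7199 -0.5955] [ 0.312  -0.1465 -1.8023] [ 0.0014  0.0008  0.0002 -0.0001  0.0008 -0.0011]
pred scene: lid ends [396.4017 198.2638 419.0022 251.2417] underside ends [401.2988 205.3234 423.6425 257.3242]
```

View pics/f1.png

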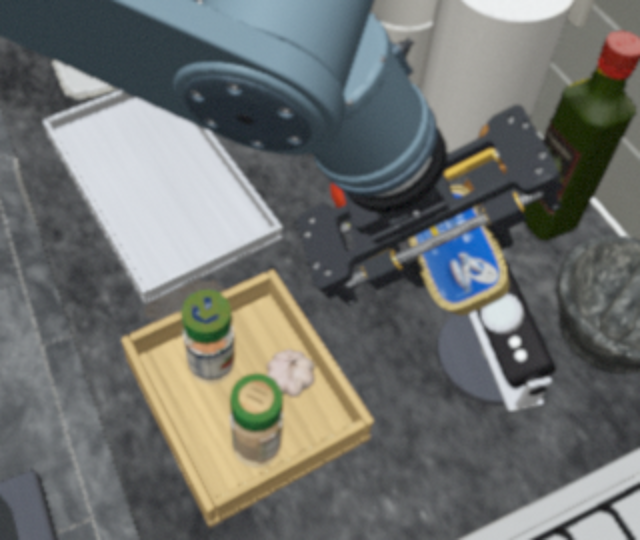

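The scene view shows both jars upright in the crate at about (208,335) and (257,420), with the garlic untouched at (290,372). The tin is over the lens, and its near lid end at about (478,305) matches the predicted (478,302). The arm is still, so I'm handing in.

```bash
python3 -c "
from rig import arm,monitor
s=monitor.observe(); print(s['time'],s['gripper_width'],s['ee_pos']); print(arm.close_job())"
```

```text
19.65 0.05824594052649237 [ 0.64772973 -0.24001456  0.20038658]
the job is handed in; nothing more can be done
None
```

Both jars stand upright in the crate beside the garlic, and the tin is held still in front of the checking camera. I handed the job in at 19.65 s of the 64 s allowed.

**Jars:** each was lowered until I felt about 3 N of contact, then released. The last scene picture shows both upright and the garlic in place.

**Tin:**
- **Position:** it is gripped across its short side at 35 N with the underside towards the lens. The arm read within 0.5 mm and 0.03° of its target, with the underside 12 cm from the glass.
- **Fit in the gripper:** the wrist picture put the tin within about 1 mm of the gripper's centre and tilted under 1°. In the last scene picture the end of the tin is within about 2 pixels of where it should be.

**Lens:** the top, scene and wrist cameras agreed on its position to about 1–2 mm.

**Checks that disagreed:**
- The wrist camera put the jars and tin 2–4 mm further to the left than the top camera did. I used the wrist values, or values between the two.
- A first fit with a plain rectangle suggested the tin was tilted 2–3°. A fit with its real outline brought that under 1°, though it came out about 4% larger than expected, which could mean 2–5 mm of uncertainty in height.
- I did not check the onion and tomato in a picture after the last move. Part of the tomato shows in the final view; neither was approached.

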